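# Open the glue pot and tare it on the spring scale

### The job

Lift the lid off the glue pot by its knob, leaving the pot standing, and lay the lid gently on the sloping wire lid rest, flat against both rods with its knob outward. Then stand the open pot upright in the middle of the spring scale's pan, letting the pan take the pot's full weight before you let go so that the pan neither drops nor springs, and leave it weighing. Do not tip the pot, and leave the other things on the table where they lie.

Things in the scene. Friction and masses are not known exactly. Their poses are not given: they have to be found in the camera images.
- pot: Open round grey metal glue pot, 62 mm outer diameter, 80 mm high, straight 3 mm wall, no handle, a heel of old cured cement in the bottom. Its weight differs widely from time to time (under 1 kg) and must be felt. Stands on the table with its lid on. Origin: centre of its underside; z up. Carry it gripped across its outside; 22 N holds it, and a light grip lets go more softly.
- lid: Loose round steel lid, about 0.15 kg: flange 80 mm across and 5 mm thick; under it a plug 50 mm across and 8 mm deep, loose in the pot's mouth (3 mm all round); on top a neck 16 mm thick and a round black knob. Origin: centre of the flange's underside, which lies on the pot's rim, 80 mm above the pot's origin; z points out through the knob.
- knob (a point): Centre of the lid's black knob, 26 mm above the lid's origin along its z. The knob is 28 mm in diameter between 17 and 33 mm above the flange's underside, its top is at 37 mm; below 13 mm there is only the thin neck. Fingers may close on it from any side.
- rest: Wire lid rest fixed to the table: steel drip tray 150 x 110 x 14 mm carrying two parallel 6 mm steel rods, 64 mm apart between centres, that slope up at 30 degrees away from the front; a crossbar joins their tops and each low end turns up into a short hook. Origin: centre of the tray's underside; x towards its back.
- rails: The rods' frame. Origin: centre of the lid's flange underside when the lid lies on both rods against both hooks, 62 mm above the table. x up the slope along the rods, y level across, z square out of the slope. Rod tops at z = 0; hooks at x = -29 mm, rising to z = 10 mm; crossbar at x = 63 mm. The plug hangs between the rods, 4 mm to spare each side. A lid up to 10 mm higher also stays put.
- pan_top (a point): Centre of the top face of the scale's round flat steel pan (140 mm diameter, marked with a 68 mm ring in the middle), 152 mm above the table when empty; it sinks with the load. z up. The scale is a teal box 110 x 130 x 110 mm with a dial on its front, fixed to the table.
- scale: The scale's housing with the pan it carries. Origin: centre of its underside on the table.
- pan (a joint): How far the pan has sunk, m: 0 empty, 0.036 on its stop. Spring 280 N/m (35 mm per kg), lightly damped: if the pot is let go while the hand still bears a newton or more of its weight, or presses it down by that much, the pan jumps. Bring the pot on to it slowly, under 30 mm/s. It moves straight down and does not tilt.
- last: Bystander: teal shoe last with a tan sole, 210 x 72 x 106 mm, lying free on the table. Origin: under its middle.
- bottle: Bystander: white plastic bottle, 60 mm diameter, 150 mm high. Origin: centre of its underside.
- tack_jar: Bystander: small glass jar with a blue cap, 50 mm diameter, 60 mm high. Origin: centre of its underside.
- hammer: Bystander: hammer 200 mm long, lying on the table. Origin: under its middle.
- knife: Bystander: knife with a cream handle, 200 mm long, lying flat. Origin: under its middle.
- scissors: Bystander: scissors with blue loops, 200 mm long, lying flat. Origin: under its middle.
Mind the look-alikes: they are no part of the job. Leave any orange or red look-alike of the pot alone. What is shaped like the lid but red is not meant.

How it is judged:
By the outcome, as a careful person would: the job done as asked, in the order asked, and still so for the second after the job is handed in, with the robot touching nothing.
It also fails if it takes over 58 s, if anything falls off the work surface, if the arm or the gripper's body presses on something with over 40 N, if the wrist force passes 120 N, or if a joint passes its speed limit or range.

### The arm

A 6-joint arm with a two-finger parallel gripper is mounted at the origin on the work surface. World frame = base frame: x ahead of the robot, y to its left, z up, the work surface at z = 0. Lengths are in mm, angles in rad, forces in N, time in s.
With the tool pointing down it reaches from about 350 to 775 mm from the base axis. Payload 7.3 kg.
Tool frame: the origin (TCP) lies at the very end of the fingers, on their centre line; the grasp point (between the pads) lies 19 mm behind it; z points along the fingers, y is the line along which they close (so a half turn about z gives the same grasp; the last joint's range is limited). The gripper opens to 92 mm and grips with 3 to 60 N. Pads are 19 mm wide; open, the fingers measure 130 mm over their backs; the gripper's body (75 mm by 190 mm) begins 47 mm behind the grasp point.
Start: joints at [-1.38, 0.342, 1.524, -0, 1.275, -0.146], TCP at [173.519, -495.516, 226.741] pointing down, gripper open.
Joint ranges: [-2.53, 2.53], [-0.77, 2.02], [0.04, 2.7], [-1, 4.14], [0.28, 2.66], [-3.11, 3.11]. Speed limits (rad/s): [2.57, 2.57, 3.14, 3.14, 3.14, 3.14].

### API

Orientations are given as a unit quaternion [x, y, z, w].
In Python, from station import bot gives the robot as it stands.
- The arm moves only by the tool arm_command, never from a script. Its argument "series" is a list that holds one entry, the list of rows, each a list of 5 numbers: the shift along the tool's x, y, z in m, then the turn about the tool's z in degrees, then the finger opening in m, from 0 to 0.0918. A call has 1 to 5 rows; each row shifts and turns the commanded pose from where the row before left it, along the tool's axes as they then stand; what a row does not reach is not made up. A row lasts 1/12 s, in which the tool goes at most 41.7 mm and 7.16 degrees, less where a joint would pass 70% of its speed; a pose out of reach is approached as far as the arm can. A call with a gripper value outside its range is refused whole. The fingers move at their own pace and stop on an object; the grip force is fixed at half the most. Time passes only in rows, so rows that do not move let the fingers close. It gives the time, the measured TCP pose, the force, the opening and the grip force at its end, in the units of the state.
- bot.state(): the state, without advancing time (a new reading comes with each control period).
- bot.grab_frame(name): name is "side" or "top"; returns a dict with "img" (384x512x3 uint8, blue, green, red), "range_z" (384x512 float32, mm along the optical axis (not along the pixel's ray), 0 where there is no reading), "camera_matrix" (3x3 intrinsics, pixels), "xyz" and "attitude" of the camera in the world. Camera axes: x right, y down, z forward; pixel columns grow to the right and rows downward; lengths in mm; the calibration is good to about 2 mm. A picture is of the moment at which its call begins.
- bot.finish_job(): hands the job in; it is judged then, once.
The state is a dict: "t": time; "joint_pos": joint angles; "qd": joint speeds; "joint_torque": joint torques, N m; "eef_pos": TCP position; "eef_rot": TCP orientation; "ft_force": force on the tool from outside, world axes, zero at the start; "torque": the same for the moment, N m; "width": opening from 0.0 (shut) to 1.0 (fully open); "grip_force": force on a finger pad.
Only numpy, scipy, OpenCV 4.12 (cv2) and the standard library are available. Lean on these libraries where they do the work, as an engineer would, in place of code of your own. Each camera call takes 0.05 s, during which the arm holds its last target. There are 200 camera calls.

## Working session

There is one attempt and no reset: what is moved stays moved. The work goes in short steps, Python scripts to look and compute and a tool call to move; the robot and the scene stay as the last step left them, time stands still between calls to the robot, and variables do not carry over. Pictures are saved under pics/ and viewed, at most 10 in all, crops included, and the job is handed in when it is done.

Besides the shell and the picture viewer there is one more tool, called after ">>>" as name([rows], argument=value, ...), one row to a line, values as JSON. arm_command: Moves the arm, as the interface text tells. Its arguments: {"type":"object","properties":{"series":{"type":"array"}},"required":["series"]}

```bash
mkdir -p pics
cat > h.py <<'E'
import numpy as np, cv2
from scipy.spatial.transform import Rotation as R
from station import bot
def grab(n,save=None):
    f=bot.grab_frame(n)
    if save: cv2.imwrite('pics/'+save,f['img'])
    np.savez('/tmp/%s.npz'%n,**{k:np.array(v) for k,v in f.items()})
    return f
def cloud(f):
    K=np.array(f['camera_matrix']);z=f['range_z'];h,w=z.shape
    u,v=np.meshgrid(np.arange(w),np.arange(h))
    p=np.stack([(u-K[0,2])/K[0,0]*z,(v-K[1,2])/K[1,1]*z,z],-1)
    a=np.array(f['attitude']);M=a if a.shape==(3,3) else R.from_quat(a).as_matrix()
    P=p@M.T+np.array(f['xyz']); P[z<=0]=np.nan
    return P
E
python3 - <<'E'
from h import *
for n in('side','top'):
    f=grab(n,n+'0.png');print(n,f['xyz'],f['attitude'],f['camera_matrix'],(f['range_z']>0).mean())
print(bot.state())
a=[cv2.imread('pics/%s0.png'%n) for n in('side','top')]
E
```

```text
side [302.7513251  710.71277309 689.47443605] [-0.12200928  0.88465688 -0.44502572  0.06669372] [[374.99079002   0.         252.75560131]
 [  0.         374.99079002 196.47589769]
 [  0.           0.           1.        ]] 0.9960072835286459
top [ 328.35846214  -15.02797474 1078.47128317] [ 0.71671651 -0.68994036  0.07007813 -0.07340844] [[418.24832723   0.         255.45824271]
 [  0.         418.24832723 188.5144906 ]
 [  0.           0.           1.        ]] 0.995941162109375
{'t': 0.1, 'joint_pos': array([-1.37996879e+00,  3.42653112e-01,  1.52490179e+00, -3.10924876e-05,
        1.27537658e+00, -1.46001425e-01]), 'qd': array([ 3.56478532e-05, -2.32182505e-03, -6.89185569e-04,  1.08631461e-03,
       -1.48669896e-03,  4.63725215e-04]), 'joint_torque': array([ 1.65262820e-03, -4.32003307e+01, -2.44695371e+01,  7.18154199e-02,
        5.26594778e-02, -4.29363229e-05]), 'eef_pos': array([ 173.45486706, -495.14936522,  226.12129193]), 'eef_rot': array([ 9.85850789e-01,  1.67623906e-01, -2.98683968e-05, -6.68913862e-04]), 'ft_force': array([0.76701745, 0.1666138 , 0.35693066]), 'torque': array([ 0.00075065,  0.00889196, -0.01911052]), 'grip_force': 0.0, 'width': 0.9967704707594156}
```

View pics/side0.png

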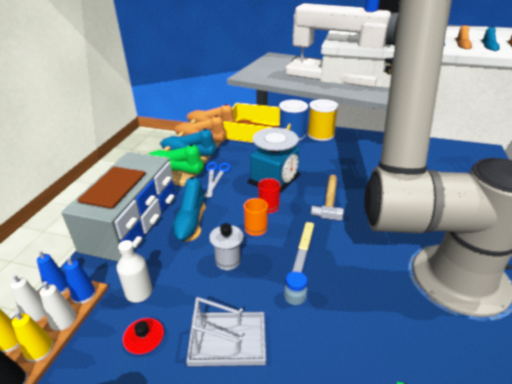

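View pics/top0.png

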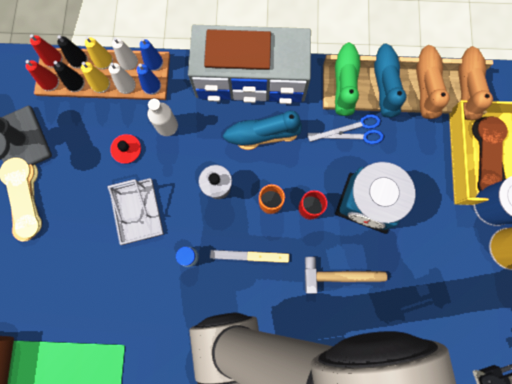

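The side view shows the lidded pot at (227,245), the rest at (227,335) and the scale at (275,150). The top view shows the knob at (214,179), the rest at (135,210) and the pan at (384,192). Red and orange pots stand between the pot and the scale.

Run:
```python
from h import *
D={n:dict(np.load('/tmp/%s.npz'%n)) for n in('side','top')}
C={n:cloud(D[n]) for n in D}
print('top ctr',C['top'][192,256].round(),'pot',C['top'][181,215].round(),'rest',C['top'][210,135].round(),'pan',C['top'][192,384].round())
def fit(P):
    A=np.c_[2*P[:,:2],np.ones(len(P))];s=np.linalg.lstsq(A,(P[:,:2]**2).sum(1),rcond=None)[0]
    return s[:2],np.sqrt(s[2]+s[:2]@s[:2])
def circ(P): # min enclosing circle
    return cv2.minEnclosingCircle(P[:,:2].astype(np.float32))
for n in C:
    P=C[n].reshape(-1,3);img=D[n]['img'].reshape(-1,3).astype(int)
    ok=np.isfinite(P).all(1)
    pot0=C['top'][181,215][:2]; pan0=C['top'][192,384][:2]
    m=ok&(np.linalg.norm(P[:,:2]-pot0,axis=1)<60)
    for a,b in((60,78),(79,90),(95,112),(112,122)):
        q=P[m&(P[:,2]>a)&(P[:,2]<b)]
        if len(q)>5: print(n,'pot',a,b,len(q),q.mean(0).round(1),'mec',np.round(circ(q)[0],1),round(circ(q)[1],1),'zmed',np.median(q[:,2]).round(1))
    m=ok&(np.linalg.norm(P[:,:2]-pan0,axis=1)<95)&(P[:,2]>140)&(P[:,2]<175)
    q=P[m];print(n,'pan',len(q),q.mean(0).round(1),circ(q),np.median(q[:,2]))
    m=ok&(np.linalg.norm(P[:,:2]-C['top'][210,135][:2],axis=1)<110)
    q=P[m&(P[:,2]>8)&(P[:,2]<22)];print(n,'tray',len(q),cv2.minAreaRect(q[:,:2].astype(np.float32)))
    q=P[m&(P[:,2]>30)&(P[:,2]<130)];print(n,'rods',len(q));o=np.argsort(q[:,2]);print(q[o][::max(1,len(q)//25)].round(0).tolist())
for n in C:
  img=cv2.resize(D[n]['img'],None,fx=1,fy=1)
a=D['top']['img'][165:260,85:185];b=D['side']['img'][285:370,170:280]
cv2.imwrite('pics/crop1.png',np.hstack([cv2.resize(a,(400,380),interpolation=3),cv2.resize(b,(400,380),interpolation=3)]))
```

```text
top ctr [542.  -7.  -2.] pot [541.  89. 115.] rest [481. 304.   5.] pan [ 521. -296.  156.]
side pot 60 78 68 [544.2 118.6  65. ] mec [549.1 104.1] 28.6 zmed 64.2
side pot 79 90 513 [549.1 102.1  84.6] mec [551.7  95.2] 40.4 zmed 84.7
side pot 95 112 57 [547.8 103.6 103.9] mec [550.5  97.6] 13.2 zmed 104.3
side pot 112 122 75 [550.9  97.8 115.7] mec [551.5  96.1] 12.8 zmed 116.0
side pan 821 [ 524.7 -288.9  151.1] ((527.0324096679688, -294.7173767089844), 71.19943237304688) 151.2716424256795
side tray 705 ((480.8492126464844, 302.4585876464844), (150.18759155273438, 113.32621765136719), 16.848363876342773)
side rods 543
[[466.0, 267.0, 30.0], [468.0, 267.0, 36.0], [446.0, 326.0, 42.0], [469.0, 268.0, 46.0], [473.0, 269.0, 50.0], [454.0, 331.0, 52.0], [467.0, 333.0, 54.0], [463.0, 266.0, 56.0], [469.0, 334.0, 57.0], [524.0, 351.0, 60.0], [491.0, 271.0, 62.0], [528.0, 351.0, 65.0], [542.0, 288.0, 68.0], [523.0, 352.0, 71.0], [526.0, 352.0, 73.0], [495.0, 341.0, 76.0], [522.0, 283.0, 78.0], [518.0, 280.0, 80.0], [510.0, 346.0, 83.0], [532.0, 287.0, 86.0], [540.0, 288.0, 88.0], [536.0, 3
[... 434 characters left out ...]
p tray 387 ((478.5726318359375, 301.34588623046875), (150.79891967773438, 111.61361694335938), 16.501089096069336)
top rods 309
[[446.0, 321.0, 31.0], [449.0, 323.0, 42.0], [521.0, 349.0, 48.0], [538.0, 287.0, 50.0], [463.0, 262.0, 52.0], [462.0, 331.0, 54.0], [457.0, 330.0, 56.0], [489.0, 273.0, 58.0], [484.0, 267.0, 61.0], [498.0, 272.0, 63.0], [475.0, 333.0, 67.0], [524.0, 345.0, 68.0], [484.0, 335.0, 71.0], [482.0, 334.0, 73.0], [523.0, 345.0, 76.0], [520.0, 282.0, 79.0], [524.0, 280.0, 81.0], [523.0, 283.0, 84.0], [516.0, 345.0, 87.0], [537.0, 288.0, 90.0], [536.0, 310.0, 91.0], [524.0, 349.0, 92.0], [538.0, 300.0, 92.0], [541.0, 297.0, 94.0], [541.0, 287.0, 94.0], [533.0, 308.0, 95.0]]
```

View pics/crop1.png

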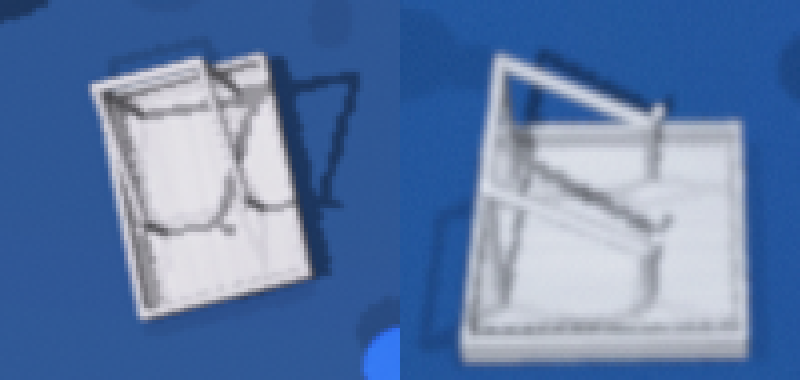

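The crop confirms the rods' high crossbar is at the left/up end of the tray in the top view and the hooks at the low end, so uphill is roughly world +x with a yaw of about 16.6°. I'll refine the rail frame and work out the first shift.

```bash
cat >> h.py <<'E'
def go(x,y,z,yaw=None):
    s=bot.state();M=R.from_quat(s['eef_rot']).as_matrix()
    d=M.T@(np.array([x,y,z])-s['eef_pos'])
    print('t %.2f pos %s F %s w %.3f g %.1f'%(s['t'],s['eef_pos'].round(1),s['ft_force'].round(2),s['width'],s['grip_force']))
    print('yaw %.2f tilt %.2f'%(np.degrees(np.arctan2(M[1,0],M[0,0])),np.degrees(np.arccos(-M[2,2]))),'shift mm',d.round(1))
E
python3 - <<'E'
from h import *
for n in('side','top'):
    C=cloud(dict(np.load('/tmp/%s.npz'%n))).reshape(-1,3);C=C[np.isfinite(C).all(1)]
    c0=np.array([479.7,301.9]);q=C[np.linalg.norm(C[:,:2]-c0,axis=1)<110]
    for yaw in (16.6,):
        u=np.array([np.cos(np.radians(yaw)),np.sin(np.radians(yaw))]);v=np.array([-u[1],u[0]])
        a=(q[:,:2]-c0)@u;b=(q[:,:2]-c0)@v;z=q[:,2]
        m=(np.abs(b)<24)&(z>70);print(n,'bar a',np.percentile(a[m],[5,50,95]).round(1),'z',np.percentile(z[m],[50,95]).round(1))
        for sg in(1,-1):
            m=(b*sg>20)&(b*sg<45)&(z>58)&(a<50)&(a>-15)
            l=np.polyfit(a[m],z[m],1);print(' rod',sg,'b',np.median(b[m]).round(1),'yawcorr',np.degrees(np.polyfit(a[m],b[m],1)[0]).round(1),'slope deg',np.degrees(np.arctan(l[0])).round(1),'z at a=0',l[1].round(1),m.sum())
            m=(b*sg>20)&(b*sg<45)&(a<-15)&(z>45);print('  low end a',np.percentile(a[m],[0,10,50]).round(1))
go(550.5,94.8,226)
E
```

```text
side bar a [54.9 57.2 59.9] z [93.3 94.9]
 rod 1 b 33.2 yawcorr 0.2 slope deg 29.7 z at a=0 60.1 107
  low end a [-29.2 -27.8 -23.4]
 rod -1 b -30.5 yawcorr 0.6 slope deg 29.8 z at a=0 60.0 92
  low end a [-28.3 -27.4 -22. ]
top bar a [51.6 54.3 57.3] z [92.5 95.2]
 rod 1 b 31.2 yawcorr 0.2 slope deg 28.6 z at a=0 62.4 65
  low end a [-31.7 -30.4 -23.3]
 rod -1 b -32.8 yawcorr 0.4 slope deg 30.1 z at a=0 61.3 64
  low end a [-30.6 -29.2 -23. ]
t 0.10 pos [ 173.5 -495.1  226.1] F [0.77 0.17 0.36] w 0.997 g 0.0
yaw 19.30 tilt 0.08 shift mm [ 550.8 -432.2    0.8]
```

>>> arm_command([
  [[0.0275,-0.0216,0,0,0.0918],[0.0275,-0.0216,0,0,0.0918],[0.0275,-0.0216,0,0,0.0918],[0.0275,-0.0216,0,0,0.0918],[0.0275,-0.0216,0,0,0.0918]],
])

```text
t: 0.52
eef_pos: [268.0, -346.5, 226.4]
eef_rot: [0.986, 0.167, -0.0, -0.0]
ft_force: [1.4, -0.6, 0.2]
width: 1.002
grip_force: 0.0
```

>>> arm_command([
  [[0.0275,-0.0216,0,0,0.0918],[0.0275,-0.0216,0,0,0.0918],[0.0275,-0.0216,0,0,0.0918],[0.0275,-0.0216,0,0,0.0918],[0.0275,-0.0216,0,0,0.0918]],
])

```text
t: 0.93
eef_pos: [362.1, -199.1, 226.6]
eef_rot: [0.986, 0.167, -0.0, -0.0]
ft_force: [1.0, -0.1, 1.0]
width: 1.0
grip_force: 0.0
```

>>> arm_command([
  [[0.0275,-0.0216,0,0,0.0918],[0.0275,-0.0216,0,0,0.0918],[0.0275,-0.0216,0,0,0.0918],[0.0275,-0.0216,0,0,0.0918],[0.0275,-0.0216,0,0,0.0918]],
])

```text
t: 1.35
eef_pos: [456.2, -51.6, 226.5]
eef_rot: [0.986, 0.168, -0.0, -0.0]
ft_force: [0.8, -0.0, 0.4]
width: 0.997
grip_force: 0.0
```

>>> arm_command([
  [[0.0275,-0.0216,0,0,0.0918],[0.0275,-0.0216,0,0,0.0918],[0.0275,-0.0216,0,0,0.0918],[0.0275,-0.0216,0,2.4,0.0918],[0,0,0,0,0.0918]],
])

```text
t: 1.77
eef_pos: [533.1, 69.2, 226.0]
eef_rot: [0.989, 0.148, 0.0, -0.001]
ft_force: [-0.1, -0.7, 0.0]
width: 0.996
grip_force: 0.0
```

```bash
python3 -c "
from h import *
go(550.5,94.8,92)"
```

```text
t 1.77 pos [533.1  69.2 226. ] F [-0.15 -0.67  0.03] w 0.996 g 0.0
yaw 17.01 tilt 0.12 shift mm [ 24.  -19.2 134. ]
```

>>> arm_command([
  [[0.024,-0.0192,0,0,0.0918],[0,0,0.035,0,0.0918],[0,0,0.035,0,0.0918],[0,0,0.034,0,0.0918],[0,0,0.015,0,0.0918]],
])

```text
t: 2.18
eef_pos: [545.6, 89.8, 103.1]
eef_rot: [0.989, 0.147, -0.004, -0.0]
ft_force: [-0.4, 0.5, 0.0]
width: 1.002
grip_force: 0.0
```

>>> arm_command([
  [[0,0,0.01,0,0.0918],[0,0,0.005,0,0.0918],[0,0,0,0,0.0918]],
])

```text
t: 2.43
eef_pos: [548.3, 89.6, 92.2]
eef_rot: [0.989, 0.147, -0.0, 0.0]
ft_force: [-0.0, -0.6, 0.1]
width: 1.001
grip_force: 0.0
```

```bash
python3 -c "
from h import *
f=grab('side','side1.png');g=grab('top')
a=f['img'][180:290,160:300];b=g['img'][130:240,150:290]
cv2.imwrite('pics/c2.png',np.hstack([cv2.resize(x,(400,314),interpolation=3) for x in(a,b)]))
go(550.5,94.8,92)"
```

```text
t 2.53 pos [549.2  89.7  93.8] F [-0.1  -0.79  0.36] w 1.000 g 0.0
yaw 16.89 tilt 0.12 shift mm [ 2.7 -4.5  1.8]
```

View pics/c2.png

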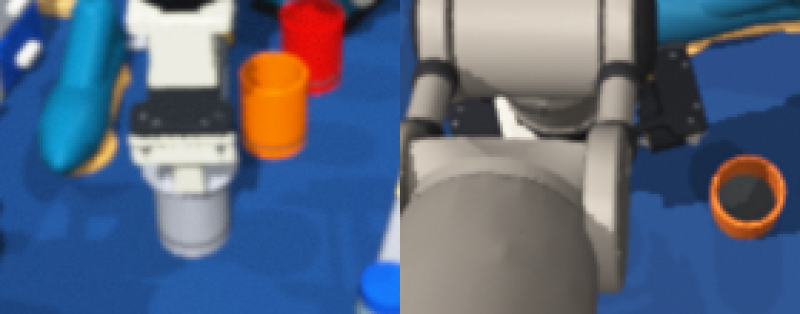

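The view shows the fingers straddling the lid above the flange. The tool is about 5 mm short sideways, so I'll correct that and then close.

>>> arm_command([
  [[0.0027,-0.0045,0.0005,0,0.0918],[0,0,0,0,0.05],[0,0,0,0,0.035],[0,0,0,0,0.0],[0,0,0,0,0.0]],
])

```text
t: 2.95
eef_pos: [549.8, 94.9, 92.5]
eef_rot: [0.989, 0.147, 0.0, 0.0]
ft_force: [0.1, -0.7, -0.3]
width: 0.757
grip_force: 0.0
```

>>> arm_command([
  [[0,0,0,0,0.0],[0,0,0,0,0],[0,0,0,0,0.0]],
])

```text
t: 3.2
eef_pos: [549.7, 94.9, 92.2]
eef_rot: [0.989, 0.147, 0.0, 0.0]
ft_force: [-0.5, -0.8, 0.5]
width: 0.542
grip_force: 0.0
```

>>> arm_command([
  [[0,0,0,0,0.0],[0,0,0,0,0],[0,0,0,0,0.0],[0,0,0,0,0],[0,0,0,0,0.0]],
])

```text
t: 3.62
eef_pos: [549.8, 94.7, 92.2]
eef_rot: [0.989, 0.147, 0.0, 0.0]
ft_force: [0.2, -1.0, -0.6]
width: 0.291
grip_force: 30.0
```

>>> arm_command([
  [[0,0,0,0,0.0],[0,0,0,0,0],[0,0,0,0,0.0]],
])

```text
t: 3.87
eef_pos: [549.8, 94.8, 92.2]
eef_rot: [0.989, 0.147, 0.0, 0.0]
ft_force: [0.3, -2.3, 0.1]
width: 0.293
grip_force: 30.0
```

>>> arm_command([
  [[0,0,-0.005,0,0],[0,0,-0.005,0,0],[0,0,-0.01,0,0],[0,0,-0.025,0,0],[0,0,-0.035,0,0]],
])

```text
t: 4.28
eef_pos: [547.8, 95.1, 171.3]
eef_rot: [0.989, 0.147, -0.003, -0.0]
ft_force: [-0.1, 0.8, -1.2]
width: 0.292
grip_force: 30.0
```

>>> arm_command([
  [[0,0,-0.02,0,0],[0,0,0,0,0],[0,0,0,0,0]],
])

```text
t: 4.53
eef_pos: [550.1, 95.2, 193.8]
eef_rot: [0.989, 0.147, 0.002, 0.0]
ft_force: [-0.3, -0.1, -2.4]
width: 0.29
grip_force: 30.0
```

```bash
python3 -c "
from h import *
f=grab('side');g=grab('top')
cv2.imwrite('pics/c3.png',cv2.resize(f['img'][140:300,140:340],(800,600),interpolation=3))
P=cloud(f)
q=P.reshape(-1,3)
m=np.isfinite(q).all(1)&(np.linalg.norm(q[:,:2]-[550,95],axis=1)<50)&(q[:,2]<92)&(q[:,2]>5)
q=q[m];top=q[q[:,2]>74];print(np.percentile(q[:,2],[50,99]),cv2.minEnclosingCircle(top[:,:2].astype(np.float32)))
a=np.radians(16.9);u=np.array([np.cos(a),np.sin(a)])
o=np.array([480.7,302.2])+1.1*u
go(o[0],o[1],160)"
```

```text
[52.46675181 80.91765832] ((552.146728515625, 93.55615234375), 32.415771484375)
t 4.63 pos [548.8  95.  191.2] F [-0.82  0.33 -2.01] w 0.295 g 30.0
yaw 16.90 tilt 0.13 shift mm [  -3.7 -218.    31.4]
```

View pics/c3.png

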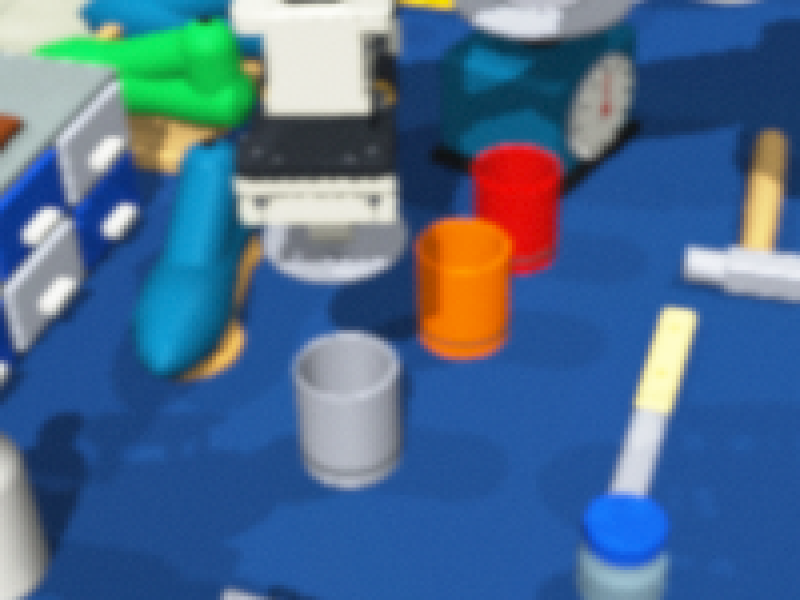

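The lid is in the hand and level, and the pot is standing open and unmoved. Next, carry the lid over the rest.

>>> arm_command([
  [[-0.0007,-0.02,0,0,0],[-0.0007,-0.036,0.004,0,0],[-0.0007,-0.036,0.006,0,0],[-0.0007,-0.036,0.006,0,0],[-0.0007,-0.036,0.006,0,0]],
])

```text
t: 5.05
eef_pos: [497.0, 251.8, 168.2]
eef_rot: [0.989, 0.147, -0.002, 0.0]
ft_force: [1.1, 0.4, -1.5]
width: 0.298
grip_force: 30.0
```

>>> arm_command([
  [[-0.0007,-0.03,0.006,0,0],[0,-0.016,0.003,0,0],[0,-0.008,0,0,0],[0,0,0,0,0],[0,0,0,0,0]],
])

```text
t: 5.47
eef_pos: [482.2, 301.7, 160.5]
eef_rot: [0.989, 0.147, -0.001, 0.0]
ft_force: [1.6, -0.1, -1.8]
width: 0.291
grip_force: 30.0
```

```bash
python3 -c "
from h import *
a=np.radians(16.9);u=np.array([np.cos(a),np.sin(a)])
o=np.array([480.7,302.2])+1.1*u
f=grab('side');
P=cloud(f).reshape(-1,3);m=np.isfinite(P).all(1)&(np.linalg.norm(P[:,:2]-o,axis=1)<60)&(P[:,2]>120)&(P[:,2]<165)
q=P[m];print('lid z pct',np.percentile(q[:,2],[1,10,50,90]).round(1));
A=np.c_[q[:,:2]-o,np.ones(len(q))];k=(q[:,2]>np.median(q[:,2])-4)&(q[:,2]<np.median(q[:,2])+4);print(k.sum(),np.linalg.lstsq(A[k],q[k,2],rcond=None)[0].round(3),cv2.minEnclosingCircle(q[k,:2].astype(np.float32)))
go(o[0],o[1],93)"
```

```text
lid z pct [148.8 151.  152.9 154.2]
189 [ 6.00000e-03 -1.20000e-02  1.53112e+02] ((477.4939880371094, 306.8807067871094), 38.56174850463867)
t 5.52 pos [482.6 301.3 160.8] F [ 1.01  0.08 -1.63] w 0.293 g 30.0
yaw 16.86 tilt 0.06 shift mm [-0.4 -1.5 67.8]
```

>>> arm_command([
  [[-0.0004,-0.0015,0.03,0,0],[0,0,0.025,0,0],[0,0,0.0125,0,0],[0,0,0,0,0],[0,0,0,0,0]],
])

```text
t: 5.93
eef_pos: [482.0, 302.4, 93.6]
eef_rot: [0.989, 0.146, -0.0, 0.0]
ft_force: [-0.4, -0.2, -0.7]
width: 0.293
grip_force: 30.0
```

>>> arm_command([
  [[0,0,0.001,0,0],[0,0,0.001,0,0],[0,0,0.001,0,0],[0,0,0.001,0,0],[0,0,0.0,0,0]],
])

```text
t: 6.35
eef_pos: [481.8, 303.7, 90.2]
eef_rot: [0.989, 0.147, 0.001, -0.0]
ft_force: [1.0, -0.9, 0.9]
width: 0.294
grip_force: 30.0
```

```bash
python3 -c "
from h import *
a=np.radians(16.9);u=np.array([np.cos(a),np.sin(a)])
o=np.array([480.7,302.2])+1.1*u
go(o[0],o[1],88.5)"
```

```text
t 6.35 pos [481.8 303.7  90.2] F [ 0.97 -0.87  0.89] w 0.294 g 30.0
yaw 16.90 tilt 0.07 shift mm [-0.4  1.1  1.7]
```

>>> arm_command([
  [[0,0.001,0.001,0,0],[0,0,0.001,0,0],[-0.0005,0,0.001,0,0],[-0.0005,0,0.001,0,0],[-0.0005,0,0.001,0,0]],
])

```text
t: 6.77
eef_pos: [480.3, 302.1, 85.9]
eef_rot: [0.989, 0.147, 0.0, 0.0]
ft_force: [-4.2, -3.5, 11.1]
width: 0.294
grip_force: 30.0
```

>>> arm_command([
  [[-0.0006,0,0.001,0,0],[-0.0006,0,0.001,0,0],[-0.0006,0,0.001,0,0],[0,0,0,0,0],[0,0,0,0,0]],
])

```text
t: 7.18
eef_pos: [478.2, 301.4, 82.6]
eef_rot: [0.989, 0.147, -0.0, 0.0]
ft_force: [-5.0, -4.1, 9.2]
width: 0.293
grip_force: 30.0
```

```bash
python3 -c "
from h import *
f=grab('side');cv2.imwrite('pics/c4.png',cv2.resize(f['img'][250:384,150:328],(800,600),interpolation=3))
a=np.radians(16.9);u=np.array([np.cos(a),np.sin(a)])
o=np.array([480.7,302.2])-8.7*u
go(o[0],o[1],73)"
```

```text
t 7.23 pos [478.2 301.4  82.6] F [-4.89 -2.26  9.75] w 0.292 g 30.0
yaw 16.91 tilt 0.04 shift mm [-6.  -0.   9.6]
```

View pics/c4.png

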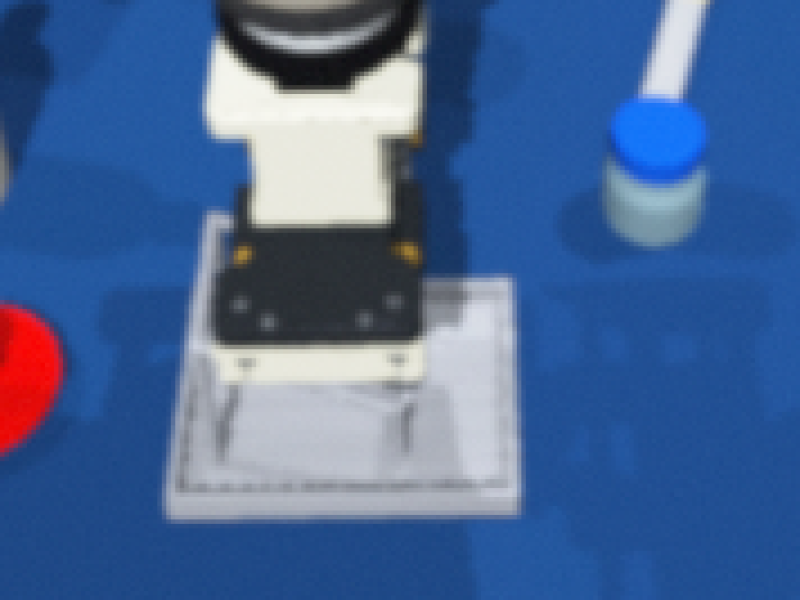

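The gripper mostly hides the lid, but the force has levelled at about 10 N as the tool goes down, which is what pivoting in the grip should give. Continuing.

>>> arm_command([
  [[-0.0006,0,0.001,0,0],[-0.0006,0,0.001,0,0],[-0.0006,0,0.001,0,0],[-0.0006,0,0.001,0,0],[0,0,0,0,0]],
])

```text
t: 7.65
eef_pos: [476.0, 300.8, 78.3]
eef_rot: [0.989, 0.147, -0.0, 0.0]
ft_force: [-3.5, -1.1, 6.7]
width: 0.291
grip_force: 30.0
```

>>> arm_command([
  [[-0.0006,0,0.001,0,0],[-0.0006,0,0.001,0,0],[-0.0006,0,0.001,0,0],[0,0,0,0,0]],
])

```text
t: 7.98
eef_pos: [474.7, 300.5, 75.4]
eef_rot: [0.989, 0.147, 0.0, -0.0]
ft_force: [-2.5, -2.2, 5.7]
width: 0.294
grip_force: 30.0
```

```bash
python3 -c "
from h import *
f=grab('side');P=cloud(f).reshape(-1,3)
a=np.radians(16.9);u=np.array([np.cos(a),np.sin(a)]);v=np.array([-u[1],u[0]])
c=np.array([480.7,302.2]);o=c-8.7*u
x=(P[:,:2]-c)@u;y=(P[:,:2]-c)@v
m=(np.abs(x)<55)&(np.abs(y)<42)&(P[:,2]>35)&(P[:,2]<100)&(y>12)
for i in range(-50,55,8):
  k=m&(np.abs(x-i)<4); 
  if k.sum()>3:print(i,k.sum(),np.percentile(P[k,2],[10,50,90]).round(1))
go(o[0],o[1],73)"
```

```text
-26 25 [40.1 50.  56.3]
-18 15 [40.7 49.4 52.4]
-10 12 [51.  54.8 61.6]
-2 6 [52.8 64.4 65.5]
46 11 [85.1 88.5 90. ]
54 36 [46.3 88.7 94. ]
t 8.03 pos [474.7 300.6  75.4] F [-2.5  -2.19  5.91] w 0.291 g 30.0
yaw 16.91 tilt 0.04 shift mm [-2.5  0.2  2.4]
```

>>> arm_command([
  [[-0.0006,0,0.001,0,0],[-0.0006,0,0.001,0,0],[0,0,0,0,0]],
])

```text
t: 8.28
eef_pos: [474.0, 300.4, 73.7]
eef_rot: [0.989, 0.147, 0.001, -0.0]
ft_force: [-2.1, -1.1, 6.7]
width: 0.294
grip_force: 30.0
```

>>> arm_command([
  [[-0.0005,0,0.001,0,0],[0,0,0,0,0]],
])

```text
t: 8.45
eef_pos: [473.9, 300.4, 73.6]
eef_rot: [0.989, 0.147, 0.002, -0.0]
ft_force: [-2.7, -2.1, 11.6]
width: 0.295
grip_force: 30.0
```

>>> arm_command([
  [[0,0,0.001,0,0],[0,0,0,0,0]],
])

```text
t: 8.62
eef_pos: [474.0, 300.4, 73.5]
eef_rot: [0.989, 0.147, 0.002, -0.0]
ft_force: [-4.8, -3.0, 19.3]
width: 0.289
grip_force: 30.0
```

```bash
python3 -c "
from h import *
f=grab('top');cv2.imwrite('pics/c5.png',np.hstack([cv2.resize(grab('side')['img'][260:380,160:280],(400,400),interpolation=3),cv2.resize(f['img'][150:270,75:195],(400,400),interpolation=3)]))
go(474,300.4,73)"
```

```text
t 8.72 pos [473.9 300.4  73.4] F [-4.73 -2.   18.98] w 0.294 g 30.0
yaw 16.91 tilt 0.21 shift mm [0.  0.  0.4]
```

View pics/c5.png

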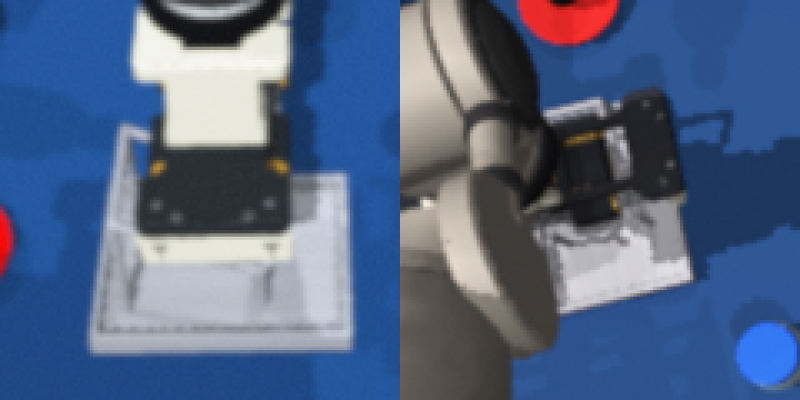

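The contact is now stiff (about 8 N per mm with the TCP stopped), so the lid is lying flat on the rods. I'll take the load off and open slowly.

>>> arm_command([
  [[0,0,-0.001,0,0],[0,0,-0.001,0,0],[0,0,0,0,0]],
])

```text
t: 8.97
eef_pos: [473.6, 300.3, 73.5]
eef_rot: [0.989, 0.147, 0.001, -0.0]
ft_force: [0.3, -0.6, 4.9]
width: 0.296
grip_force: 30.0
```

>>> arm_command([
  [[0,0,0,0,0.032],[0,0,0,0,0.036],[0,0,0,0,0.045],[0,0,0,0,0.055],[0,0,0,0,0.06]],
])

```text
t: 9.38
eef_pos: [472.7, 299.8, 72.2]
eef_rot: [0.989, 0.147, -0.0, 0.0]
ft_force: [-1.0, -0.3, -1.0]
width: 0.561
grip_force: 0.0
```

>>> arm_command([
  [[0,0,0,0,0.06],[0,0,0,0,0.06],[0,0,-0.004,0,0.06],[0,0,-0.02,0,0.06],[0,0,-0.03,0,0.0918]],
])

```text
t: 9.8
eef_pos: [471.3, 299.2, 125.0]
eef_rot: [0.989, 0.147, -0.003, 0.001]
ft_force: [0.5, 0.1, 0.2]
width: 0.693
grip_force: 0.0
```

>>> arm_command([
  [[0,0,-0.03,0,0.0918],[0.002,0.03,-0.02,0,0.0918],[0.003,0.035,0,0,0.0918],[0.003,0.035,0,0,0.0918],[0.003,0.035,0,0,0.0918]],
])

```text
t: 10.22
eef_pos: [523.2, 172.9, 177.7]
eef_rot: [0.989, 0.147, 0.001, 0.0]
ft_force: [0.9, 0.6, -0.7]
width: 0.989
grip_force: 0.0
```

```bash
python3 -c "
from h import *
f=grab('side');g=grab('top')
cv2.imwrite('pics/c6.png',np.hstack([cv2.resize(f['img'][260:380,160:280],(400,400),interpolation=3),cv2.resize(g['img'][150:270,75:195],(400,400),interpolation=3)]))
a=np.radians(16.9);u=np.array([np.cos(a),np.sin(a)]);v=np.array([-u[1],u[0]])
T=np.array([[u[0],u[1],0],[v[0],v[1],0],[0,0,1]]);s=np.radians(30)
S=np.array([[np.cos(s),0,np.sin(s)],[0,1,0],[-np.sin(s),0,np.cos(s)]])
for F in(f,g):
  P=cloud(F).reshape(-1,3);P=P[np.isfinite(P).all(1)];q=(P-[480.7,302.2,62])@T.T@S.T
  m=(np.hypot(q[:,0],q[:,1])<50)&(q[:,2]>2.5)&(q[:,2]<9);w=q[m];k=np.linalg.lstsq(np.c_[w[:,:2],np.ones(m.sum())],w[:,2],rcond=None)[0]
  print('flange',m.sum(),'slopes deg',np.degrees(k[:2]).round(1),'z',k[2].round(1),cv2.minEnclosingCircle(w[:,:2].astype(np.float32)))
  m=(np.hypot(q[:,0],q[:,1])<35)&(q[:,2]>30)&(q[:,2]<42);print('knob',q[m].mean(0).round(1),m.sum())
  m=(np.linalg.norm(P[:,:2]-[550.5,94],axis=1)<45)&(P[:,2]>75)&(P[:,2]<86);
  if m.sum()>5: print('pot rim',m.sum(),cv2.minEnclosingCircle(P[m,:2].astype(np.float32)),np.median(P[m,2]))
go(550.5,94.2,180)"
```

```text
flange 869 slopes deg [-0.3  0. ] z 4.9 ((1.6311705112457275, 1.451925277709961), 45.636810302734375)
knob [ 9.4  4.1 35.5] 142
pot rim 58 ((551.7334594726562, 95.43218994140625), 30.724592208862305) 78.36492428768992
flange 31 slopes deg [-5.4 -0.4] z 8.9 ((38.114418029785156, 18.18536376953125), 11.515223503112793)
knob [nan nan nan] 0
pot rim 74 ((550.0338134765625, 92.3509750366211), 31.108591079711914) 79.5151909003344
t 10.32 pos [524.6 169.8 177.2] F [-0.09  0.09  0.32] w 1.002 g 0.0
yaw 16.62 tilt 0.12 shift mm [ 3.2 79.9 -2.7]<string>:12: RuntimeWarning: Mean of empty slice.
  ret = um.true_divide(
```

View pics/c6.png

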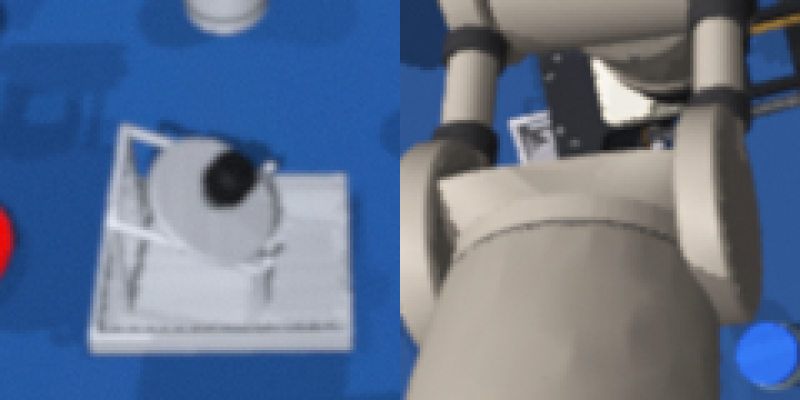

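The lid lies flat on both rods near the hooks with its knob outward; the measured plane is within 0.3° of the rods. Now for the pot.

>>> arm_command([
  [[0.0016,0.036,-0.002,0,0.0918],[0.001,0.03,0,0,0.0918],[0.0006,0.0139,0,0,0.0918],[0,0,0,0,0.0918],[0,0,0,0,0.0918]],
])

```text
t: 10.73
eef_pos: [548.8, 98.8, 178.6]
eef_rot: [0.989, 0.146, -0.0, -0.0]
ft_force: [0.6, -0.6, 0.8]
width: 1.001
grip_force: 0.0
```

```bash
cat >> h.py <<'E'
def avgF(n=8):
    F=[]
    for i in range(n): bot.grab_frame('side'); F.append(bot.state()['ft_force'])
    print('avgF',np.mean(F,0).round(2),'se',(np.std(F,0)/np.sqrt(n)).round(2))
E
python3 -c "
from h import *
avgF()
go(550.8,94,47)"
```

```text
avgF [-0.21  0.18  0.3 ] se [0.17 0.13 0.17]
t 11.13 pos [548.9  99.2 178.7] F [ 0.66 -0.17  0.17] w 1.003 g 0.0
yaw 16.96 tilt 0.00 shift mm [  0.3   5.6 131.7]
```

>>> arm_command([
  [[0.0003,0.0056,0,0,0.0918],[0,0,0.03,0,0.0918],[0,0,0.03,0,0.0918],[0,0,0.03,0,0.0918],[0,0,0.02,0,0.0918]],
])

```text
t: 11.55
eef_pos: [549.9, 92.8, 66.2]
eef_rot: [0.989, 0.147, -0.001, -0.0]
ft_force: [0.1, -0.4, -0.3]
width: 1.003
grip_force: 0.0
```

>>> arm_command([
  [[0,0,0.0137,0,0.0918],[0,0,0.008,0,0.0918],[0,0,0,0,0.0918],[0,0,0,0,0.0918]],
])

```text
t: 11.88
eef_pos: [551.3, 93.1, 47.3]
eef_rot: [0.989, 0.147, 0.0, 0.0]
ft_force: [-0.0, -0.6, 0.7]
width: 1.004
grip_force: 0.0
```

```bash
python3 -c "
from h import *
go(550.8,94,47)"
```

```text
t 11.88 pos [551.3  93.1  47.3] F [-0.04 -0.59  0.73] w 1.004 g 0.0
yaw 16.89 tilt 0.02 shift mm [-0.2 -1.   0.3]
```

>>> arm_command([
  [[0,-0.001,0,0,0.07],[0,0,0,0,0.066],[0,0,0,0,0.064],[0,0,0,0,0.06],[0,0,0,0,0.055]],
])

```text
t: 12.3
eef_pos: [551.2, 93.9, 47.7]
eef_rot: [0.989, 0.147, 0.001, 0.0]
ft_force: [1.9, -3.3, 2.1]
width: 0.69
grip_force: 1.8
```

>>> arm_command([
  [[0,0,0,0,0.05],[0,0,0,0,0.04],[0,0,0,0,0.0],[0,0,0,0,0]],
])

```text
t: 12.63
eef_pos: [551.3, 93.8, 47.6]
eef_rot: [0.989, 0.147, 0.001, 0.0]
ft_force: [0.2, -3.7, 5.8]
width: 0.677
grip_force: 30.0
```

>>> arm_command([
  [[0,0,-0.002,0,0],[0,0,-0.003,0,0],[0,0,-0.005,0,0],[0,0,-0.02,0,0],[0,0,-0.03,0,0]],
])

```text
t: 13.05
eef_pos: [548.0, 94.3, 104.7]
eef_rot: [0.989, 0.147, -0.004, -0.001]
ft_force: [-0.1, -0.1, -4.9]
width: 0.674
grip_force: 30.0
```

>>> arm_command([
  [[0,0,-0.035,0,0],[0,0,-0.035,0,0],[0,0,-0.035,0,0],[0,0,-0.03,0,0],[0,0,-0.01,0,0]],
])

```text
t: 13.47
eef_pos: [552.0, 94.5, 256.9]
eef_rot: [0.989, 0.147, 0.004, 0.0]
ft_force: [0.6, 0.5, -4.1]
width: 0.675
grip_force: 30.0
```

>>> arm_command([
  [[0,0,0,0,0],[0,0,0,0,0],[0,0,0,0,0]],
])

```text
t: 13.72
eef_pos: [549.4, 94.2, 249.2]
eef_rot: [0.989, 0.147, -0.003, -0.0]
ft_force: [0.3, -0.4, -4.1]
width: 0.676
grip_force: 30.0
```

```bash
python3 -c "
from h import *
P=cloud(grab('top')).reshape(-1,3)
avgF(10)
m=(np.linalg.norm(P[:,:2]-[525,-295.5],axis=1)<95)&(P[:,2]>140)&(P[:,2]<175)
print('pan',m.sum(),cv2.minEnclosingCircle(P[m,:2].astype(np.float32)))
go(525,-295.5,252)"
```

```text
avgF [ 0.08 -0.02 -4.13] se [0.14 0.15 0.16]
pan 2941 ((523.398681640625, -296.7164306640625), 70.19993591308594)
t 14.27 pos [550.7  94.2 251.9] F [-0.31 -0.14 -5.22] w 0.677 g 30.0
yaw 16.90 tilt 0.01 shift mm [-137.8  365.4   -0. ]
```

>>> arm_command([
  [[-0.0053,0.014,0,0,0],[-0.0113,0.03,0,0,0],[-0.0113,0.03,0,0,0],[-0.0113,0.03,0,0,0],[-0.0113,0.03,0,0,0]],
])

```text
t: 14.68
eef_pos: [541.1, -49.9, 252.2]
eef_rot: [0.989, 0.147, 0.0, 0.0]
ft_force: [-0.2, -0.4, -4.6]
width: 0.674
grip_force: 30.0
```

>>> arm_command([
  [[-0.0113,0.03,0,0,0],[-0.0113,0.03,0,0,0],[-0.0113,0.03,0,0,0],[-0.0113,0.03,0,0,0],[-0.0113,0.03,0,0,0]],
])

```text
t: 15.1
eef_pos: [530.5, -210.3, 252.2]
eef_rot: [0.989, 0.147, 0.0, 0.0]
ft_force: [0.1, 0.2, -3.9]
width: 0.677
grip_force: 30.0
```

>>> arm_command([
  [[-0.0113,0.03,0,0,0],[-0.0102,0.027,0,0,0],[-0.0066,0.0174,0,0,0],[-0.0026,0.007,0,0,0],[0,0,0,0,0]],
])

```text
t: 15.52
eef_pos: [524.7, -297.1, 251.6]
eef_rot: [0.989, 0.146, -0.0, 0.0]
ft_force: [-1.3, 0.1, -4.2]
width: 0.675
grip_force: 30.0
```

>>> arm_command([
  [[0,0,0,0,0],[0,0,0,0,0],[0,0,0,0,0]],
])

```text
t: 15.77
eef_pos: [525.4, -294.0, 252.2]
eef_rot: [0.989, 0.148, 0.0, -0.0]
ft_force: [-0.4, -1.3, -4.9]
width: 0.672
grip_force: 30.0
```

```bash
python3 -c "
from h import *
P=cloud(grab('side')).reshape(-1,3)
m=(np.linalg.norm(P[:,:2]-[525,-295.5],axis=1)<45)&(P[:,2]>190)&(P[:,2]<300)
q=P[m];print(len(q),np.percentile(q[:,2],[1,5,50]))
avgF(10)
go(525,-295.5,210)"
```

```text
503 [204.97101452 208.21044392 242.26378998]
avgF [ 0.12  0.19 -4.14] se [0.15 0.15 0.19]
t 16.32 pos [ 525.1 -295.5  252. ] F [ 0.12  0.46 -4.62] w 0.674 g 30.0
yaw 16.89 tilt 0.00 shift mm [-0.1  0.  42. ]
```

>>> arm_command([
  [[0,0,0.015,0,0],[0,0,0.015,0,0],[0,0,0.008,0,0],[0,0,0.002,0,0],[0,0,0,0,0]],
])

```text
t: 16.73
eef_pos: [524.9, -295.4, 211.5]
eef_rot: [0.989, 0.147, -0.0, -0.0]
ft_force: [0.5, -1.4, -3.5]
width: 0.676
grip_force: 30.0
```

>>> arm_command([
  [[0,0,0.0015,0,0],[0,0,0.0015,0,0],[0,0,0.0015,0,0],[0,0,0.0015,0,0],[0,0,0.0015,0,0]],
])

```text
t: 17.15
eef_pos: [525.2, -295.5, 204.7]
eef_rot: [0.989, 0.147, 0.0, 0.0]
ft_force: [-0.8, 0.5, -4.1]
width: 0.673
grip_force: 30.0
```

>>> arm_command([
  [[0,0,0.0015,0,0],[0,0,0.0015,0,0],[0,0,0.0015,0,0],[0,0,0.0015,0,0],[0,0,0.0015,0,0]],
])

```text
t: 17.57
eef_pos: [525.1, -295.5, 196.9]
eef_rot: [0.989, 0.147, 0.0, 0.0]
ft_force: [0.1, 0.1, -3.7]
width: 0.673
grip_force: 30.0
```

>>> arm_command([
  [[0,0,0.0015,0,0],[0,0,0.0015,0,0],[0,0,0.0015,0,0],[0,0,0.001,0,0],[0,0,0,0,0]],
])

```text
t: 17.98
eef_pos: [525.1, -295.5, 191.4]
eef_rot: [0.989, 0.147, -0.0, 0.0]
ft_force: [-0.1, 0.1, -1.3]
width: 0.672
grip_force: 30.0
```

```bash
python3 -c "
from h import *
avgF(20)
go(525,-295.5,184.3)"
```

```text
avgF [-0.91  0.23 -1.84] se [0.11 0.1  0.09]
t 18.98 pos [ 525.1 -295.5  191.5] F [-0.31  0.46 -2.34] w 0.676 g 30.0
yaw 16.90 tilt 0.01 shift mm [-0.1 -0.   7.2]
```

>>> arm_command([
  [[0,0,0.0015,0,0],[0,0,0.0015,0,0],[0,0,0.0015,0,0],[0,0,0.0013,0,0],[0,0,0.001,0,0]],
])

```text
t: 19.4
eef_pos: [525.1, -295.5, 184.7]
eef_rot: [0.989, 0.147, 0.0, 0.0]
ft_force: [-0.8, 0.2, -0.5]
width: 0.677
grip_force: 30.0
```

```bash
python3 -c "
from h import *
avgF(40)
go(525,-295.5,184.3)
P=cloud(grab('side')).reshape(-1,3)
r=np.linalg.norm(P[:,:2]-[527,-294.7],axis=1);m=(r<65)&(r>45)&(P[:,2]>120)&(P[:,2]<155);print('pan z',np.median(P[m,2]),m.sum())"
```

```text
avgF [-0.86 -0.35 -0.06] se [0.08 0.08 0.09]
t 21.40 pos [ 525.1 -295.5  184.7] F [-0.49 -1.19 -0.62] w 0.674 g 30.0
yaw 16.90 tilt 0.01 shift mm [-0.1 -0.1  0.4]
pan z 136.29027931890016 290
```

The pan has sunk 15 mm and the hand bears only about 0.1 N, so I can let go.

>>> arm_command([
  [[0,0,0.0003,0,0.06],[0,0,0,0,0.0615],[0,0,0,0,0.063],[0,0,0,0,0.065],[0,0,0,0,0.068]],
])

```text
t: 21.87
eef_pos: [525.3, -295.4, 184.5]
eef_rot: [0.989, 0.147, 0.0, 0.0]
ft_force: [-0.2, -0.8, -0.6]
width: 0.725
grip_force: 0.0
```

>>> arm_command([
  [[0,0,0,0,0.074],[0,0,0,0,0.082],[0,0,0,0,0.0918],[0,0,0,0,0.0918],[0,0,0,0,0.0918]],
])

```text
t: 22.28
eef_pos: [525.1, -295.5, 184.4]
eef_rot: [0.989, 0.147, 0.0, 0.0]
ft_force: [0.0, 0.2, 0.4]
width: 0.994
grip_force: 0.0
```

```bash
python3 -c "
from h import *
P=cloud(grab('side')).reshape(-1,3)
r=np.linalg.norm(P[:,:2]-[527,-294.7],axis=1);m=(r<65)&(r>45)&(P[:,2]>120)&(P[:,2]<155);print('pan z',np.median(P[m,2]),m.sum())
m=(r<45)&(P[:,2]>195)&(P[:,2]<225);print(np.percentile(P[m,2],[50,90]))
go(525,-295.5,250)"
```

```text
pan z 136.17773555174404 293
[206.21265716 214.46409113]
t 22.33 pos [ 525.1 -295.5  184.4] F [-0.68  0.56  0.06] w 1.001 g 0.0
yaw 16.90 tilt 0.01 shift mm [ -0.1  -0.  -65.6]
```

Released without a jump. Retreat straight up, then back towards the base side, clear of the views.

>>> arm_command([
  [[0,0,-0.008,0,0.0918],[0,0,-0.02,0,0.0918],[0,0,-0.035,0,0.0918],[0,0,-0.04,0,0.0918],[0,0,-0.035,0,0.0918]],
])

```text
t: 22.75
eef_pos: [524.9, -295.3, 325.3]
eef_rot: [0.989, 0.147, 0.0, 0.0]
ft_force: [1.0, -0.4, -0.1]
width: 1.002
grip_force: 0.0
```

>>> arm_command([
  [[-0.035,0,0,0,0.0918],[-0.035,0.01,0,0,0.0918],[-0.035,0.02,0,0,0.0918],[-0.03,0.02,0,0,0.0918],[-0.02,0.02,0,0,0.0918]],
])

```text
t: 23.17
eef_pos: [394.8, -408.7, 323.9]
eef_rot: [0.989, 0.146, 0.0, 0.001]
ft_force: [1.2, -0.5, 0.3]
width: 0.999
grip_force: 0.0
```

>>> arm_command([
  [[-0.02,0.035,0,0,0.0918],[-0.02,0.035,0,0,0.0918],[-0.02,0.03,0,0,0.0918],[0,0,0,0,0.0918],[0,0,0,0,0.0918]],
])

```text
t: 23.58
eef_pos: [367.6, -522.2, 321.8]
eef_rot: [0.989, 0.145, -0.0, -0.001]
ft_force: [-0.1, 1.0, -0.4]
width: 0.998
grip_force: 0.0
```

```bash
python3 -c "
from h import *
f=grab('side');g=grab('top','top9.png')
cv2.imwrite('pics/c9.png',np.hstack([cv2.resize(f['img'],(512,384))[:,100:370],g['img']]))
a=np.radians(16.9);u=np.array([np.cos(a),np.sin(a)]);v=np.array([-u[1],u[0]])
T=np.array([[u[0],u[1],0],[v[0],v[1],0],[0,0,1]]);s=np.radians(30)
S=np.array([[np.cos(s),0,np.sin(s)],[0,1,0],[-np.sin(s),0,np.cos(s)]])
for F in(f,g):
  P=cloud(F).reshape(-1,3);P=P[np.isfinite(P).all(1)];q=(P-[480.7,302.2,62])@T.T@S.T
  m=(np.hypot(q[:,0]-4,q[:,1])<44)&(q[:,2]>3)&(q[:,2]<8);w=q[m]
  print('flange',m.sum(),cv2.minEnclosingCircle(w[:,:2].astype(np.float32)),np.median(w[:,2]))
  m=(np.hypot(q[:,0],q[:,1])<35)&(q[:,2]>30)&(q[:,2]<42);print('knob',q[m].mean(0).round(1),m.sum())
  r=np.linalg.norm(P[:,:2]-[525,-295.5],axis=1)
  m=(r<45)&(P[:,2]>205)&(P[:,2]<225);print('pot rim',cv2.minEnclosingCircle(P[m,:2].astype(np.float32)),np.median(P[m,2]),m.sum())
  m=(r<90)&(P[:,2]>130)&(P[:,2]<142);print('pan',cv2.minEnclosingCircle(P[m,:2].astype(np.float32)),np.median(P[m,2]))
go(0,0,0)"
```

```text
flange 824 ((4.34691858291626, 0.35631099343299866), 43.391685485839844) 4.8418136644562715
knob [ 9.2  3.8 35.4] 138
pot rim ((524.7925415039062, -293.5221252441406), 34.07634735107422) 211.96604222575195 155
pan ((527.2748413085938, -293.7566223144531), 71.30723571777344) 136.19105704364915
flange 558 ((4.168164253234863, 2.501269578933716), 41.981388092041016) 5.653561116610331
knob [ 6.1 -0.7 36.9] 107
pot rim ((523.7871704101562, -294.8636169433594), 31.530807495117188) 215.9590763791802 228
pan ((522.9990234375, -296.7931823730469), 70.06183624267578) 137.70844519811772
t 23.68 pos [ 369.  -520.1  322.8] F [-0.06 -0.5   0.09] w 1.001 g 0.0
yaw 16.90 tilt 0.02 shift mm [-202.  -604.9  322.8]
```

View pics/c9.png

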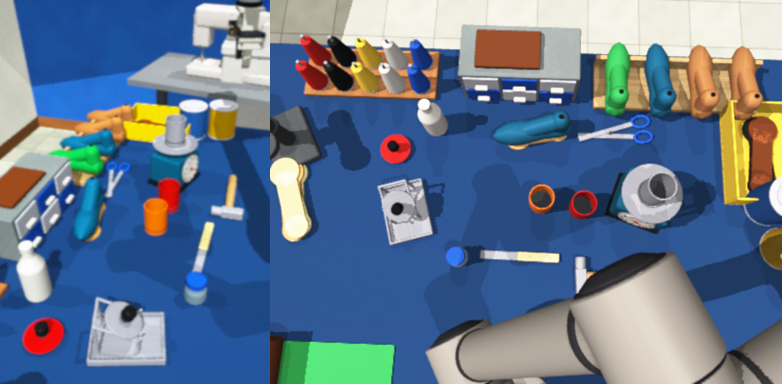

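The pot stands about 2 mm from the pan's centre, the lid lies flat on both rods about 5–7 mm above the hooks, and the bystanders look unmoved.

```bash
python3 -c "
from h import *
print(bot.finish_job())"
```

```text
the job is handed in; nothing more can be done
None
```

The job is handed in at about 24 s of the 58 s allowed (no verdict was returned): the lid lies flat on both rods, 5–7 mm above the hooks with its knob outward, and the open pot stands within about 2 mm of the pan's centre, weighing about 0.43 kg, with nothing else seen to have moved.

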